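Empty tin into the counter pedal bin

TASK

Throw away the empty tin: lay it on the sloping feed tray of the counter bin so that it rolls down and rests against the shut lid, and let go of it. Then press the bin's front pedal with the fingers, all the way down so the lid rises fully, and hold it firmly against its stop with about 12 N (never more than 16 N) for a second while the tin rolls in; then ease the pedal back up, staying in contact, so that the lid comes down slowly and does not slam. Leave the two shakers and the sauce bottle where they stand.

Things in the scene. Friction and masses are not known exactly. Their poses are not given: they have to be found in the camera images.
- bin: Steel counter bin for empty tins, fixed. Origin: centre of its underside; z up, its front is its -x side. Open-topped box 180 mm (x) by 160 mm (y) by 150 mm high under a black domed lid (top at z = 193 mm) hinged along the +y edge. A feed tray slopes down to the lid from the -y side; a pedal sticks out of the front at y = 0.
- tray (a point): Point on the feed tray's surface where to lay the tin, axes as the bin's, at (0, -158, 167) mm in the bin. Tray: 110 mm between 14 mm high cheeks, from y = -80 (z = 150) to y = -225 mm (z = 181), falling 12 degrees to +y. A tin lying here along x has its centre 27 mm above; let go, it rolls in +y till it leans on the lid's upright face (y = -83 mm in the bin).
- pedal_ref (a point): Point fixed to the bin's frame (not to the pedal), (-190, 0, 82) mm in the bin, axes as the bin's: where to press. The pedal's tread, a rubber-topped plate 70 (x) by 50 mm on a height screw, rests with its top somewhere within 12 mm above or below this point, differing each time: find it by touch. The lever pivots 90 mm to +x; the tread ends 30 mm to -x and rests tilted up 0.15 rad.
- lid (a joint): Lid angle in rad: 0 shut, 1.17 fully up. It is linked to the pedal (3.9 times the pedal's swing of 0.30 rad from rest down to a hard stop, about 27 mm of travel at the pressing point). Pressing there takes about 5 to 9 N on the way (varies); at the stop the force climbs steeply. If let go, the pedal springs up and the lid slams.
- tin_center (a point): Centre of the empty tin: a plain metal cylinder with a paper band, 52 mm in diameter, 90 mm long, 70 g or so, lying on its side on a low wire rest. Its x axis is the cylinder's axis. At the start its centre is 38 mm above the counter.
- rest: The low wire rest the tin starts on, fixed: a steel plate 110 x 70 x 4 mm with two rods along its x axis, their tops 12 mm above the counter and 30 mm apart. Origin: centre of its underside; the tin lies along its x axis.
- shaker_a: Bystander: steel spice shaker, 58 mm in diameter, 86 mm high, upright. Origin: centre of its underside.
- shaker_b: Bystander: a second steel spice shaker of the same size. Origin: centre of its underside.
- sauce: Bystander: clear sauce bottle with a white cap, 60 mm in diameter, 170 mm high, upright. Origin: centre of its underside.
Not all that is in view belongs to the job. What is shaped like the part that bears tin_center but green or pink is not meant.

How it is judged:
On the way, in this order (a step that is already met when the one before it is completed fails the run):
1. the tin rests on the feed tray against the shut lid, let go (x of tin_center in the frame of bin between -0.06 and 0.06 m and y of tin_center in the frame of bin between -0.125 and -0.095 m and z of tin_center in the frame of bin between 0.16 and 0.2 m and value of joint lid below 0.08 rad and contact force between the fingers and tin below 0.1 N and linear speed of tin below 0.05 m/s), for 0.3 s.
2. the fingers hold the pedal firmly down against its stop (with over 8.5 N), the lid is fully up (over 1.12 rad) and the tin is in the bin (value of joint lid above 1.12 rad and contact force between the fingers and bin above 8.5 N and x of the grasp point in the frame of bin below -0.115 m and z of the grasp point in the frame of bin below 0.16 m and x of tin_center in the frame of bin between -0.085 and 0.085 m and y of tin_center in the frame of bin between -0.075 and 0.075 m and z of tin_center in the frame of bin between 0 and 0.08 m), for 0.5 s.
3. the pedal has come up again and the lid is shut (value of joint lid below 0.06 rad), for 0.2 s.
At the end, for the whole second after the job is handed in: The tin lies still (under 0.08 m/s) inside the bin (centre within 85 mm in x and 75 mm in y of the bin's middle and lower than 80 mm), and the lid is shut again (under 0.06 rad) (x of tin_center in the frame of bin between -0.085 and 0.085 m and y of tin_center in the frame of bin between -0.075 and 0.075 m and z of tin_center in the frame of bin between 0 and 0.08 m and value of joint lid below 0.06 rad and linear speed of tin below 0.08 m/s); the robot touches nothing.
It fails at once if the arm pushes on the bin with more than 18 N (contact force between the arm and bin above 18 N).
It fails at once if the fingers push on the bin or its pedal with more than 18 N (contact force between the fingers and bin above 18 N).
It fails at once if the lid falls faster than 1.8 rad/s (slams) (velocity of joint lid below -1.8 rad/s).
It fails at once if a shaker or the sauce bottle is moved more than 30 mm (distance of any of shaker_a, shaker_b, sauce from where it was at the start of the episode above 0.03 m).
It also fails if it takes over 72 s, if anything falls off the work surface, if the arm or the gripper's body presses on something with over 40 N, if the wrist force passes 120 N, or if a joint passes its speed limit or range.

ROBOT

A 6-joint arm with a two-finger parallel gripper is mounted at the origin on the work surface. World frame = base frame: x ahead of the robot, y to its left, z up, the work surface at z = 0. Lengths are in m, angles in rad, forces in N, time in s.
With the tool pointing down it reaches from about 0.3 to 0.875 m from the base axis. Payload 6.4 kg.
Tool frame: the origin (TCP) lies midway between the tips of the shut fingers; the grasp point (between the pads) lies 19 mm behind it; x points along the fingers, y is the direction in which the jaws open and shut, and the axes are right-handed (so a half turn about x gives the same grasp; the last joint's range is limited). The gripper opens to 85 mm and grips with 20 to 120 N. Pads are 22 mm wide; open, the fingers measure 114 mm over their backs; the gripper's body (76 mm by 85 mm) begins 54 mm behind the grasp point. The pads swing forward as they close: fully open they stand 13 mm farther back than shut.
Start: joints at [-1.534, 0.181, 1.607, -0, 1.354, -0.206], TCP at [0.138, -0.558, 0.231] pointing down, gripper open.
Joint ranges: [-2.99, 2.99], [-0.89, 2.07], [0.3, 2.58], [-1.14, 4.28], [0, 2.63], [-3.12, 3.12]. Speed limits (rad/s): [2.57, 2.57, 3.01, 3.14, 3.14, 3.14].

INTERFACE

Orientations are given as a unit quaternion [w, x, y, z].
In Python, from bench import ctrl gives the robot as it stands.
- The arm moves only by the tool step_arm, never from a script. Its argument "motion" is a list of rows, each a list of 7 numbers: the shift along the tool's x, y, z in mm, then the turn, a rotation vector about the tool's x, y, z in degrees, then the closure in counts, from 0 (fully open) to 255 (shut). In form: [[tx, ty, tz, rx, ry, rz, hand], ...]. A call has 1 to 10 rows; each row is the pose to reach, as a shift and turn from the pose commanded when the call began, along the tool's axes at that moment; what a row does not reach only later rows make up. A row lasts 1/8 s, in which the tool goes at most 62.5 mm and 10.7 degrees, less where a joint would pass 70% of its speed; a pose out of reach is approached as far as the arm can. A call with a gripper value outside its range is refused whole. The fingers move at their own pace and stop on an object; the grip force is fixed at half the most. Time passes only in rows, so rows that repeat a pose let the fingers close. It gives the time, the measured TCP pose, the force and the opening at its end, in the units of the state.
- ctrl.get_obs(): the state, without advancing time (a new reading comes with each control period).
- ctrl.camera(name): name is "scene" or "top" or "wrist"; returns (picture, depth): 384x512x3 uint8, red, green, blue; 384x512 float32, m along the optical axis (not along the pixel's ray), 0 where there is no reading.
- ctrl.camera_info(name): a dict with "fx", "fy", "cx", "cy" (pixels), "T" (4x4, takes a point from camera to world coordinates); the wrist camera has in their place "hand_eye" (4x4, takes a point from camera to tool coordinates, whose origin is the TCP and whose axes are the tool frame's). Camera axes: x right, y down, z forward; pixel columns grow to the right and rows downward; lengths in m; the calibration is good to about 2 mm. A picture is of the moment at which its call begins: read the wrist's pose just before it. camera_info takes no time and is no camera call.
- ctrl.hand_in(): hands the job in, once; it reports no verdict.
The state is a dict: "time_s": time; "q": joint angles; "dq": joint speeds; "joint_efforts": joint torques, N m; "eef_pos": TCP position; "eef_rot": TCP orientation; "wrist_force": force on the tool from outside, world axes, zero at the start; "torque": the same for the moment, N m; "opening": opening from 0.0 (shut) to 1.0 (fully open).
Only numpy, scipy, OpenCV 4.12 (cv2) and the standard library are available. Lean on these libraries where they do the work, as an engineer would, in place of code of your own. Each camera call takes 0.05 s, during which the arm holds its last target. There are 200 camera calls.

## Working session

There is one attempt and no reset: what is moved stays moved. The work goes in short steps, Python scripts to look and compute and a tool call to move; the robot and the scene stay as the last step left them, time stands still between calls to the robot, and variables do not carry over. Pictures are saved under pics/ and viewed, about 8 in all and at most 12, crops included, and the job is handed in when it is done.

Besides the shell and the picture viewer there is one more tool, called after "Request:" by a JSON object that holds its "op" and its "data", one argument or row to a line. step_arm: Moves the arm, as the interface text tells. Its arguments: {"type":"object","properties":{"motion":{"type":"array","items":{"type":"array","items":{"type":"number"}}}},"required":["motion"]}

```bash
mkdir -p pics; cat > h.py <<'E'
import numpy as np, cv2
from bench import ctrl
from scipy.spatial.transform import Rotation as R
def pts(name):
    o=ctrl.get_obs(); p,d=ctrl.camera(name); i=ctrl.camera_info(name)
    if name=="wrist":
        q=o["eef_rot"];T=np.eye(4);T[:3,:3]=R.from_quat([q[1],q[2],q[3],q[0]]).as_matrix();T[:3,3]=o["eef_pos"];T=T@i["hand_eye"]
    else: T=np.array(i["T"])
    v,u=np.indices(d.shape)
    c=np.stack([(u-i["cx"])/i["fx"]*d,(v-i["cy"])/i["fy"]*d,d,np.ones_like(d)],-1)
    w=(c@T.T)[...,:3]; w[d==0]=np.nan
    return p,w
def tool(v_world=None):
    o=ctrl.get_obs();q=o["eef_rot"];return np.array(o["eef_pos"]),R.from_quat([q[1],q[2],q[3],q[0]])
E
python3 - <<'E'
from h import *
a=[]
for n in("scene","top"):
    p,w=pts(n); cv2.imwrite(f"pics/{n}1.png",p[...,::-1]); np.save(f"pics/{n}1.npy",w); a.append(p)
print(ctrl.get_obs())
for n in("scene","top"):print(ctrl.camera_info(n)["T"])
E
```

```text
{'time_s': 0.1, 'q': array([-1.53429802e+00,  1.81476615e-01,  1.60790437e+00, -2.16303095e-05,
        1.35377737e+00, -2.06304968e-01]), 'dq': array([-1.40077091e-03, -1.21874131e-03, -7.64551813e-04,  2.94591983e-04,
       -6.71994686e-05, -6.53602587e-04]), 'joint_efforts': array([ 1.70659314e-04, -4.45874405e+01, -3.52237523e+01, -3.45690287e-04,
        4.17349322e-03, -2.60386955e-06]), 'eef_pos': array([ 0.13823344, -0.55763231,  0.23047044]), 'eef_rot': array([ 0.08508262,  0.70194147,  0.08618703, -0.70186246]), 'wrist_force': array([ 0.08750933,  0.10008946, -0.02544791]), 'torque': array([ 0.06524141, -0.02915084, -0.03583141]), 'opening': 1.0047267275203131}
[[ 0.48208787  0.49045342 -0.72597985  1.56907073]
 [ 0.87597608 -0.28499524  0.38915757 -0.58698136]
 [-0.01603714 -0.82354913 -0.56701821  0.93612492]
 [ 0.          0.          0.          1.        ]]
[[-0.00881647 -0.99669795  0.08071847  0.41392583]
 [-0.99985127  0.00998328  0.01406319 -0.02183407]
 [-0.01482259 -0.08058247 -0.99663773  1.40524635]
 [ 0.          0.          0.          1.        ]]
```

View pics/scene1.png

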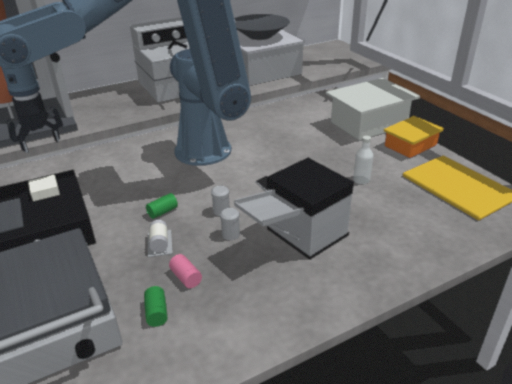

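View pics/top1.png

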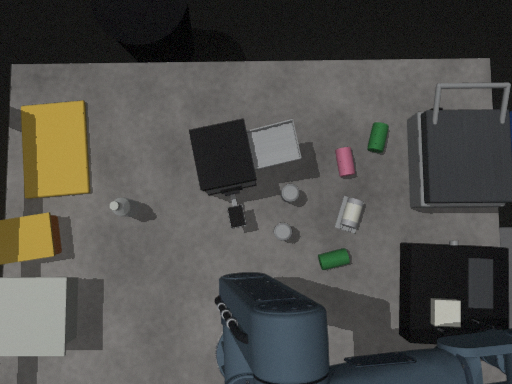

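Scene: bin with black lid at top-view (222,157), feed tray (275,145), pedal tread (237,217), white tin on its rest (352,212), shakers (290,192) and (284,231), sauce (120,207). The pink and green tins are decoys.

```bash
python3 - <<'E'
from h import *
w=np.load("pics/top1.npy"); p=cv2.imread("pics/top1.png"); hsv=cv2.cvtColor(p,cv2.COLOR_BGR2HSV)
def rep(n,m,x0,x1,y0,y1):
    mm=np.zeros(m.shape,bool); mm[y0:y1,x0:x1]=m[y0:y1,x0:x1]
    P=w[mm]
    if len(P)<5: print(n,len(P));return
    r=cv2.minAreaRect((P[:,:2]*1000).astype(np.float32))
    print(n,len(P),"med",np.nanmedian(P,0).round(4),"zrange",np.nanpercentile(P[:,2],[2,50,98]).round(3),"rect",np.round(r[0],1),np.round(r[1],1),round(r[2],1)); print("  corners",cv2.boxPoints(r).round(0).tolist())
z=w[...,2]
rep("lid",(z>.165)&(hsv[...,2]<60),180,262,110,205)
rep("tray",(z>.14)&(hsv[...,2]>90),245,305,110,175)
rep("pedal",(z>.06)&(hsv[...,2]<60)&(z<.13),225,250,203,232)
rep("tin",(z>.03)&(z<.08),335,368,190,230)
rep("tinwhite",(z>.03)&(z<.08)&(hsv[...,2]>150),335,368,190,230)
rep("restplate",(z>.002)&(z<.08),330,372,188,240)
rep("shA",(z>.07)&(z<.1),275,305,178,208)
rep("shB",(z>.07)&(z<.1),270,300,217,246)
rep("sauce",(z>.1),105,135,190,225)
P=w[110:175,245:305].reshape(-1,3)
np.set_printoptions(suppress=True)
# table offset
print("table z",np.nanmedian(w[260:300,90:200,2]))
E
```

```text
lid 3521 med [0.6221 0.0743 0.1931] zrange [0.187 0.193 0.198] rect [624.3  74.4] [183.9 166.2] 11.2
  corners [[518.0, 138.0], [550.0, -25.0], [731.0, 11.0], [698.0, 174.0]]
tray 1718 med [ 0.6558 -0.0848  0.1687] zrange [0.153 0.169 0.19 ] rect [656.1 -81.8] [120.9 132.8] 11.5
  corners [[584.0, -29.0], [610.0, -159.0], [729.0, -135.0], [702.0, -5.0]]
pedal 292 med [0.4443 0.0392 0.0883] zrange [0.081 0.088 0.097] rect [444.7  38.9] [63.6 45.9] 11.1
  corners [[409.0, 55.0], [418.0, 10.0], [480.0, 22.0], [472.0, 68.0]]
tin 463 med [ 0.4544 -0.3307  0.0561] zrange [0.036 0.056 0.064] rect [ 454.3 -335. ] [51.5 90.3] 72.0
  corners [[403.0, -346.0], [489.0, -373.0], [505.0, -324.0], [419.0, -297.0]]
tinwhite 241 med [ 0.4543 -0.3292  0.0584] zrange [0.048 0.058 0.064] rect [ 453.6 -330.4] [35.9 82.5] 72.1
  corners [[409.0, -335.0], [487.0, -360.0], [498.0, -326.0], [420.0, -301.0]]
restplate 1057 med [ 0.449  -0.3295  0.0073] zrange [0.002 0.007 0.064] rect [ 451.4 -339.2] [137.5 171.8] 88.6
  corners [[364.0, -406.0], [536.0, -410.0], [539.0, -273.0], [367.0, -268.0]]
shA 259 med [ 0.5183 -0.1318  0.0853] zrange [0.076 0.085 0.091] rect [ 517.5 -132.3] [56.7 54.3] 89.2
  corners [[490.0, -160.0], [544.0, -161.0], [545.0, -104.0], [491.0, -104.0]]
shB 266 med [ 0.396  -0.1064  0.0851] zrange [0.076 0.085 0.092] rect [ 395.8 -106.6] [53.9 56.8] 89.6
  corners [[367.0, -133.0], [424.0, -134.0], [424.0, -80.0], [368.0, -79.0]]
sauce 298 med [0.4771 0.3897 0.1211] zrange [0.102 0.121 0.173] rect [478.2 395.2] [50.7 56.9] 86.6
  corners [[448.0, 372.0], [505.0, 368.0], [508.0, 419.0], [451.0, 422.0]]
table z -6.0442057438603314e-05
```

```bash
cat >> h.py <<'E'
def plan(pos,yaw):   # tool down, tool y at yaw (deg); shift mm / rotvec deg in tool axes
    p,r=tool(); y=np.array([np.cos(np.radians(yaw)),np.sin(np.radians(yaw)),0]); x=np.array([0,0,-1.])
    t=R.from_matrix(np.stack([x,y,np.cross(x,y)],1))
    return (r.inv().apply(np.array(pos)-p)*1000).round(1),(r.inv()*t).as_rotvec(degrees=True).round(1)
E
python3 - <<'E'
from h import *
p,r=tool();print(p,r.as_matrix().round(3))
for yw in(72.5,-107.5):print(yw,plan([.4543,-.335,.18],yw))
E
```

```text
[ 0.13823344 -0.55763231  0.23047044] [[-0.     0.24  -0.971]
 [ 0.002 -0.971 -0.24 ]
 [-1.    -0.002 -0.   ]]
72.5 (array([  50.8, -140. , -360.3]), array([-1.486e+02, -1.000e-01,  0.000e+00]))
-107.5 (array([  50.8, -140. , -360.3]), array([31.4,  0. ,  0.1]))
```

Request:
{"op": "step_arm", "data": {
  "motion": [
    [0,-20,-51,4,0,0,0],
    [5,-40,-103,9,0,0,0],
    [10,-60,-154,14,0,0,0],
    [15,-80,-206,18,0,0,0],
    [20,-100,-257,23,0,0,0],
    [25,-120,-309,27,0,0,0],
    [30,-140,-360,31.4,0,0,0],
    [30,-140,-360,31.4,0,0,0],
    [30,-140,-360,31.4,0,0,0]
  ]
}}

```text
time_s: 1.23
eef_pos: [0.4537, -0.3356, 0.2009]
eef_rot: [0.107, -0.699, 0.107, 0.699]
wrist_force: [-0.0, -0.6, -0.3]
opening: 1.003
```

```bash
python3 - <<'E'
from h import *
p,w=pts("wrist"); cv2.imwrite("pics/w1.png",p[...,::-1])
z=w[...,2]; d=np.hypot(w[...,0]-.4543,w[...,1]+.335)
m=(z>.03)&(z<.085)&(d<.07)
P=w[m]; r=cv2.minAreaRect((P[:,:2]*1000).astype(np.float32));print(len(P),r,cv2.boxPoints(r).round(),np.percentile(P[:,2],[2,50,99]))
for yw in(-107.5,):print(tool()[0],plan([.4543,-.335,.024],yw))
E
```

```text
3471 ((454.4996337890625, -333.1801452636719), (52.388614654541016, 89.66924285888672), 71.81231689453125) [[ 404. -344.]
 [ 489. -372.]
 [ 505. -322.]
 [ 420. -294.]] [0.03966478 0.05720032 0.06159667]
[ 0.45335751 -0.33616359  0.20108335] (array([177.1,  -1.4,  -0.7]), array([ 0.,  0., -0.]))
```

View pics/w1.png

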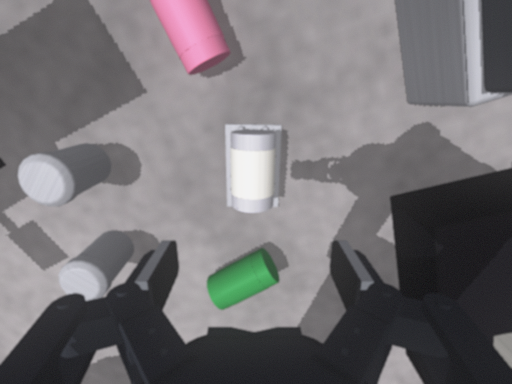

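The wrist view shows the white-banded tin at (253,168) on the rest. Its size matches and it is nearly centred, so I descend with a −3.4 mm shift along the jaw axis.

Request:
{"op": "step_arm", "data": {
  "motion": [
    [45,-3.4,0,0,0,0,0],
    [90,-3.4,0,0,0,0,0],
    [130,-3.4,0,0,0,0,0],
    [160,-3.4,0,0,0,0,0],
    [177,-3.4,0,0,0,0,0],
    [177,-3.4,0,0,0,0,0],
    [177,-3.4,0,0,0,0,255],
    [177,-3.4,0,0,0,0,255],
    [177,-3.4,0,0,0,0,255],
    [177,-3.4,0,0,0,0,255]
  ]
}}

```text
time_s: 2.52
eef_pos: [0.4559, -0.3344, 0.0265]
eef_rot: [-0.106, 0.7, -0.109, -0.698]
wrist_force: [-3.4, -1.6, 6.2]
opening: 0.588
```

Request:
{"op": "step_arm", "data": {
  "motion": [
    [0,0,0,0,0,0,255],
    [0,0,0,0,0,0,255],
    [-20,0,0,0,0,0,255],
    [-70,0,0,0,0,0,255],
    [-130,0,0,0,0,0,255],
    [-190,0,0,0,0,0,255],
    [-230,0,0,0,0,0,255],
    [-230,0,0,0,0,0,255],
    [-230,0,0,0,0,0,255]
  ]
}}

```text
time_s: 3.65
eef_pos: [0.4548, -0.3319, 0.2544]
eef_rot: [0.107, -0.699, 0.107, 0.699]
wrist_force: [-0.2, 0.9, -1.0]
opening: 0.58
```

```bash
python3 - <<'E'
from h import *
p,w=pts("top"); cv2.imwrite("pics/t2.png",p[...,::-1])
p,w=pts("wrist"); cv2.imwrite("pics/w2.png",p[...,::-1])
b=np.array([.624,.0744]);th=np.radians(11.2);Rb=np.array([[np.cos(th),-np.sin(th)],[np.sin(th),np.cos(th)]])
t=b+Rb@[0,-.155]; print(t)
o=ctrl.get_obs();print(o["q"][5],o["wrist_force"])
print(plan([t[0],t[1],.28],-78.8))
E
```

```text
[ 0.65410632 -0.07764805]
1.034461563663443 [-1.22357982  0.38044684 -1.28442863]
(array([ -27. , -302.2, -114.2]), array([-28.7,   0.1,   0.1]))
```

View pics/w2.png

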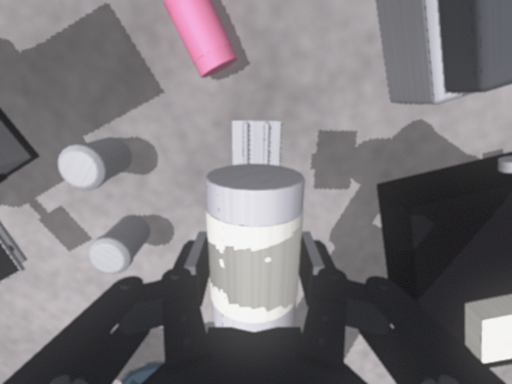

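The tin is held squarely between the jaws at (255,255). Next I carry it over the tray.

Request:
{"op": "step_arm", "data": {
  "motion": [
    [-10,-40,-15,-4,0,0,255],
    [-20,-85,-32,-9,0,0,255],
    [-27,-130,-49,-14,0,0,255],
    [-27,-175,-66,-19,0,0,255],
    [-27,-220,-83,-23,0,0,255],
    [-27,-260,-98,-26,0,0,255],
    [-27,-290,-110,-28.7,0,0,255],
    [-27,-302,-114,-28.7,0,0,255],
    [-27,-302,-114,-28.7,0,0,255],
    [-27,-302,-114,-28.7,0,0,255]
  ]
}}

```text
time_s: 5.0
eef_pos: [0.6538, -0.0797, 0.2808]
eef_rot: [-0.069, -0.703, -0.069, 0.704]
wrist_force: [-1.1, 0.2, -1.3]
opening: 0.579
```

```bash
python3 - <<'E'
from h import *
p,w=pts("wrist"); cv2.imwrite("pics/w3.png",p[...,::-1])
print(tool()[0],plan([.6541,-.0776,.186],-78.8))
z=w[...,2];hsv=cv2.cvtColor(p,cv2.COLOR_RGB2HSV)
E
```

```text
[ 0.65392324 -0.07988265  0.28108706] (array([95.1, -2.2, -0.7]), array([-0.1,  0. , -0. ]))
```

View pics/w3.png

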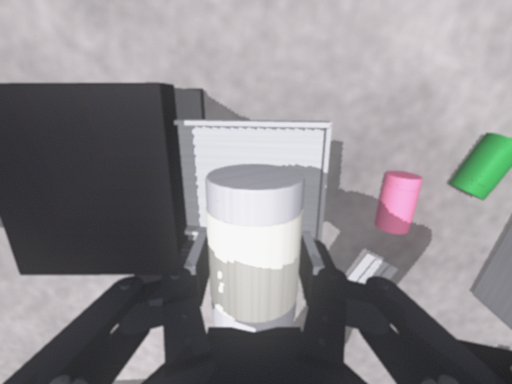

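The tin is lined up with the tray, which spans about (185–330, 122–240). Descending.

Request:
{"op": "step_arm", "data": {
  "motion": [
    [30,-1,0,0,0,0,255],
    [60,-1,0,0,0,0,255],
    [80,-1,0,0,0,0,255],
    [90,-1,0,0,0,0,255],
    [96,-1,0,0,0,0,255],
    [96,-1,0,0,0,0,255],
    [96,-1,0,0,0,0,255]
  ]
}}

```text
time_s: 5.92
eef_pos: [0.6549, -0.0778, 0.1862]
eef_rot: [0.069, 0.704, 0.069, -0.703]
wrist_force: [-0.1, -0.6, -1.2]
opening: 0.586
```

Request:
{"op": "step_arm", "data": {
  "motion": [
    [3,0,0,0,0,0,255],
    [3,0,0,0,0,0,80],
    [3,0,0,0,0,0,40],
    [3,0,0,0,0,0,0],
    [3,0,0,0,0,0,0],
    [3,0,0,0,0,0,0],
    [-3,0,0,0,0,0,0],
    [-10,0,0,0,0,0,0],
    [-20,0,0,0,0,0,0],
    [-35,0,0,0,0,0,0]
  ]
}}

```text
time_s: 7.18
eef_pos: [0.6542, -0.0777, 0.2211]
eef_rot: [-0.069, -0.704, -0.069, 0.704]
wrist_force: [-0.6, 0.2, -0.5]
opening: 1.0
```

Request:
{"op": "step_arm", "data": {
  "motion": [
    [-30,0,0,0,0,0,0],
    [-60,0,0,0,0,0,0],
    [-80,0,0,0,0,0,0],
    [-80,0,0,0,0,0,0],
    [-80,0,0,0,0,0,0],
    [-80,0,0,0,0,0,0]
  ]
}}

```text
time_s: 7.92
eef_pos: [0.6537, -0.0775, 0.2985]
eef_rot: [-0.069, -0.703, -0.069, 0.705]
wrist_force: [-0.3, 0.6, 0.3]
opening: 0.995
```

```bash
python3 - <<'E'
from h import *
p,w=pts("wrist"); cv2.imwrite("pics/w4.png",p[...,::-1])
b=np.array([.624,.0744]);th=np.radians(11.2);Rb=np.array([[np.cos(th),-np.sin(th)],[np.sin(th),np.cos(th)]])
hsv=cv2.cvtColor(p,cv2.COLOR_RGB2HSV); L=(w[...,:2]-b)@Rb
m=(abs(L[...,0])<.052)&(L[...,1]<-.07)&(L[...,1]>-.2)&(w[...,2]>.2)&(hsv[...,2]>80)
print(m.sum(),np.median(L[m],0),np.percentile(L[m],[3,97],axis=0),w[m][:,2].max())
t=b+Rb@[-.19,0];print(t,ctrl.get_obs()["q"],plan([*t,.26],-78.8),plan([*t,.26],-168.8))
E
```

```text
5211 [ 0.00911274 -0.10817555] [[-0.04013866 -0.19865509]
 [ 0.042578   -0.08701503]] 0.3864154319549336
[0.43761852 0.03749547] [-2.97967886e-01  3.22943385e-01  1.29849271e+00 -3.24288384e-05
  1.52282522e+00  1.07722381e+00] (array([  39.3, -154.8,  189.6]), array([0. , 0.1, 0.1])) (array([  39.3, -154.8,  189.6]), array([90. ,  0.2, -0.1]))
```

View pics/w4.png

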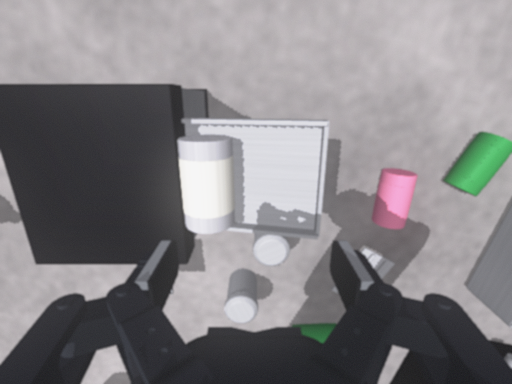

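The tin now leans on the shut lid (centre y ≈ −108 mm in the bin), at (206,185) in the picture. Next is the pedal: shut the fingers and go above the tread.

Request:
{"op": "step_arm", "data": {
  "motion": [
    [0,-35,42,0,0,0,255],
    [0,-70,84,0,0,0,255],
    [0,-105,126,0,0,0,255],
    [20,-140,168,0,0,0,255],
    [60,-155,190,0,0,0,255],
    [110,-155,190,0,0,0,255],
    [150,-155,190,0,0,0,255],
    [180,-155,190,0,0,0,255],
    [180,-155,190,0,0,0,255],
    [180,-155,190,0,0,0,255]
  ]
}}

```text
time_s: 9.22
eef_pos: [0.4385, 0.0373, 0.1212]
eef_rot: [0.069, 0.704, 0.069, -0.703]
wrist_force: [0.6, -0.3, 0.4]
opening: 0.004
```

```bash
python3 - <<'E'
from h import *
p,w=pts("wrist"); cv2.imwrite("pics/w5.png",p[...,::-1])
print(plan([.4376,.0375,.1],-78.8), tool()[0], ctrl.get_obs()["wrist_force"])
E
```

```text
(array([21.7, -0.6,  1.3]), array([ 0. , -0.1, -0. ])) [0.43893795 0.0371934  0.12166549] [-0.52950743  0.10600898 -0.42476583]
```

View pics/w5.png

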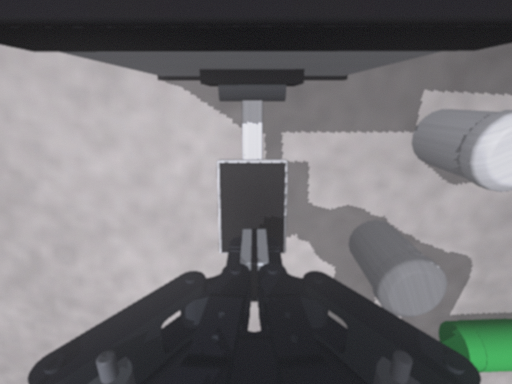

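The tread is centred under the fingers (tread 220–286, tips at 254). I go down to touch it.

Request:
{"op": "step_arm", "data": {
  "motion": [
    [10,0,0,0,0,0,255],
    [20,0,0,0,0,0,255],
    [22,0,0,0,0,0,255],
    [24,0,0,0,0,0,255],
    [26,0,0,0,0,0,255],
    [26,0,0,0,0,0,255]
  ]
}}

```text
time_s: 10.02
eef_pos: [0.4378, 0.0374, 0.0943]
eef_rot: [-0.069, -0.704, -0.069, 0.704]
wrist_force: [0.2, 0.5, 0.6]
opening: 0.001
```

Request:
{"op": "step_arm", "data": {
  "motion": [
    [1,0,0,0,0,0,255],
    [2,0,0,0,0,0,255],
    [3,0,0,0,0,0,255],
    [4,0,0,0,0,0,255],
    [4,0,0,0,0,0,255]
  ]
}}

```text
time_s: 10.65
eef_pos: [0.4378, 0.0374, 0.0902]
eef_rot: [-0.069, -0.704, -0.069, 0.704]
wrist_force: [0.7, 0.4, 0.2]
opening: -0.0
```

Request:
{"op": "step_arm", "data": {
  "motion": [
    [1,0,0,0,0,0,255],
    [2,0,0,0,0,0,255],
    [3,0,0,0,0,0,255],
    [4,0,0,0,0,0,255],
    [4,0,0,0,0,0,255]
  ]
}}

```text
time_s: 11.28
eef_pos: [0.4376, 0.0373, 0.0867]
eef_rot: [-0.069, -0.703, -0.069, 0.704]
wrist_force: [-3.9, -0.6, 6.2]
opening: -0.003
```

Request:
{"op": "step_arm", "data": {
  "motion": [
    [1,0,0,0,0,0,255],
    [2.5,0,0,0,0,0,255],
    [4,0,0,0,0,0,255],
    [5.5,0,0,0,0,0,255],
    [7,0,0,0,0,0,255],
    [8.5,0,0,0,0,0,255],
    [10,0,0,0,0,0,255],
    [10,0,0,0,0,0,255]
  ]
}}

```text
time_s: 12.28
eef_pos: [0.4368, 0.0372, 0.0763]
eef_rot: [-0.069, -0.703, -0.069, 0.705]
wrist_force: [-5.1, -1.2, 7.3]
opening: 0.001
```

Request:
{"op": "step_arm", "data": {
  "motion": [
    [1,0,0,0,0,0,255],
    [2,0,0,0,0,0,255],
    [3,0,0,0,0,0,255],
    [4,0,0,0,0,0,255],
    [5,0,0,0,0,0,255],
    [6,0,0,0,0,0,255],
    [7,0,0,0,0,0,255],
    [7,0,0,0,0,0,255]
  ]
}}

```text
time_s: 13.28
eef_pos: [0.4364, 0.0372, 0.0691]
eef_rot: [-0.069, -0.702, -0.069, 0.705]
wrist_force: [-6.4, -2.0, 7.6]
opening: 0.001
```

The tread drags the tool toward −x with friction, so I move along with it to shed the side load.

Request:
{"op": "step_arm", "data": {
  "motion": [
    [0,0,0.5,0,0,0,255],
    [0,0,1,0,0,0,255],
    [0,0,1,0,0,0,255]
  ]
}}

```text
time_s: 13.65
eef_pos: [0.4364, 0.0371, 0.0696]
eef_rot: [-0.069, -0.703, -0.069, 0.704]
wrist_force: [-3.6, -1.2, 7.0]
opening: -0.002
```

Request:
{"op": "step_arm", "data": {
  "motion": [
    [1,0,0.6,0,0,0,255],
    [2,0,1.2,0,0,0,255],
    [3,0,1.6,0,0,0,255],
    [4,0,2,0,0,0,255],
    [4,0,2,0,0,0,255]
  ]
}}

```text
time_s: 14.28
eef_pos: [0.4361, 0.037, 0.0662]
eef_rot: [0.069, 0.705, 0.069, -0.703]
wrist_force: [0.4, 2.6, 7.0]
opening: 0.002
```

Request:
{"op": "step_arm", "data": {
  "motion": [
    [0.5,0,0,0,0,0,255],
    [1,0,0,0,0,0,255],
    [1.5,0,0,0,0,0,255],
    [2,0,0,0,0,0,255],
    [2.5,0,0,0,0,0,255],
    [3,0,0,0,0,0,255],
    [3,0,0,0,0,0,255]
  ]
}}

```text
time_s: 15.15
eef_pos: [0.4361, 0.037, 0.0632]
eef_rot: [0.069, 0.705, 0.069, -0.703]
wrist_force: [-0.2, 2.8, 7.0]
opening: 0.001
```

Request:
{"op": "step_arm", "data": {
  "motion": [
    [0.5,0,0,0,0,0,255],
    [1,0,0,0,0,0,255],
    [1,0,0,0,0,0,255]
  ]
}}

```text
time_s: 15.52
eef_pos: [0.4361, 0.0369, 0.0622]
eef_rot: [0.069, 0.705, 0.069, -0.703]
wrist_force: [-0.2, 2.5, 6.6]
opening: 0.002
```

Request:
{"op": "step_arm", "data": {
  "motion": [
    [0.5,0,0,0,0,0,255],
    [1,0,0,0,0,0,255],
    [1,0,0,0,0,0,255]
  ]
}}

```text
time_s: 15.9
eef_pos: [0.4361, 0.037, 0.0612]
eef_rot: [0.069, 0.705, 0.069, -0.703]
wrist_force: [0.2, 1.5, 5.8]
opening: 0.001
```

Request:
{"op": "step_arm", "data": {
  "motion": [
    [0.5,0,0,0,0,0,255],
    [1,0,0,0,0,0,255],
    [1,0,0,0,0,0,255]
  ]
}}

```text
time_s: 16.27
eef_pos: [0.4362, 0.0369, 0.0604]
eef_rot: [0.069, 0.705, 0.069, -0.703]
wrist_force: [-0.7, 1.7, 9.1]
opening: -0.003
```

Request:
{"op": "step_arm", "data": {
  "motion": [
    [0.3,0,0,0,0,0,255],
    [0.3,0,0,0,0,0,255]
  ]
}}

```text
time_s: 16.52
eef_pos: [0.4363, 0.0369, 0.0602]
eef_rot: [0.069, 0.705, 0.069, -0.703]
wrist_force: [-1.5, 1.9, 10.5]
opening: -0.001
```

Request:
{"op": "step_arm", "data": {
  "motion": [
    [0.3,0,0,0,0,0,255],
    [0.3,0,0,0,0,0,255]
  ]
}}

```text
time_s: 16.77
eef_pos: [0.4363, 0.0369, 0.0601]
eef_rot: [0.069, 0.705, 0.069, -0.703]
wrist_force: [-2.5, 2.0, 12.3]
opening: -0.006
```

```bash
python3 - <<'E'
from h import *
p,w=pts("scene"); cv2.imwrite("pics/s6.png",p[100:300,150:400,::-1].repeat(2,0).repeat(2,1))
F=[]
for i in range(3): pts("top"); F.append(ctrl.get_obs()["wrist_force"].round(1))
print(F)
E
```

```text
[array([-2. ,  1.4, 13.3]), array([-2.6,  1.5, 12.9]), array([-1.3,  2. , 13.2])]
```

View pics/s6.png

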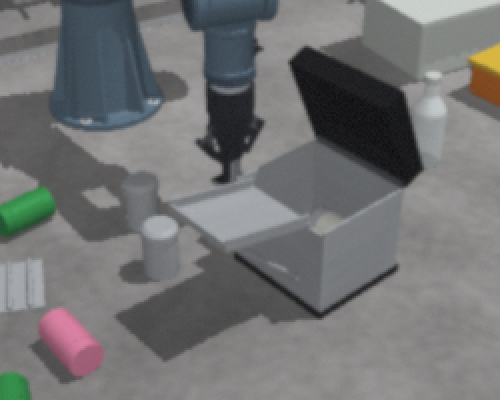

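The lid is up and the tin is inside the bin, its white end at (325,222). Now I hold for a second.

Request:
{"op": "step_arm", "data": {
  "motion": [
    [-0.1,0,0,0,0,0,255],
    [-0.1,0,0,0,0,0,255],
    [-0.1,0,0,0,0,0,255],
    [-0.1,0,0,0,0,0,255],
    [-0.1,0,0,0,0,0,255],
    [-0.1,0,0,0,0,0,255],
    [-0.1,0,0,0,0,0,255],
    [-0.1,0,0,0,0,0,255],
    [-0.1,0,0,0,0,0,255]
  ]
}}

```text
time_s: 18.1
eef_pos: [0.4363, 0.0369, 0.0602]
eef_rot: [0.069, 0.705, 0.069, -0.703]
wrist_force: [-2.0, 1.6, 11.9]
opening: -0.0
```

Request:
{"op": "step_arm", "data": {
  "motion": [
    [-1,0,0,0,0,0,255],
    [-2,0,0,0,0,0,255],
    [-3,0,0,0,0,0,255],
    [-4,0,-0.2,0,0,0,255],
    [-5,0,-0.4,0,0,0,255],
    [-6,0,-0.6,0,0,0,255],
    [-7,0,-0.8,0,0,0,255],
    [-8,0,-1,0,0,0,255]
  ]
}}

```text
time_s: 19.1
eef_pos: [0.4362, 0.037, 0.0674]
eef_rot: [0.069, 0.704, 0.069, -0.704]
wrist_force: [-2.1, 1.3, 6.5]
opening: 0.002
```

Request:
{"op": "step_arm", "data": {
  "motion": [
    [-1,0,-0.2,0,0,0,255],
    [-2,0,-0.4,0,0,0,255],
    [-3,0,-0.6,0,0,0,255],
    [-4,0,-0.8,0,0,0,255],
    [-5,0,-1,0,0,0,255],
    [-6,0,-1.2,0,0,0,255],
    [-7,0,-1.4,0,0,0,255],
    [-8,0,-1.6,0,0,0,255]
  ]
}}

```text
time_s: 20.1
eef_pos: [0.4368, 0.0372, 0.075]
eef_rot: [-0.069, -0.703, -0.069, 0.704]
wrist_force: [-4.4, -0.7, 6.4]
opening: -0.002
```

Request:
{"op": "step_arm", "data": {
  "motion": [
    [-1,0,0,0,0,0,255],
    [-2,0,0,0,0,0,255],
    [-3,0,0,0,0,0,255],
    [-4,0,0,0,0,0,255],
    [-5,0,0,0,0,0,255],
    [-6,0,0,0,0,0,255],
    [-7,0,0,0,0,0,255],
    [-8,0,0,0,0,0,255]
  ]
}}

```text
time_s: 21.1
eef_pos: [0.4379, 0.0374, 0.0835]
eef_rot: [0.069, 0.704, 0.069, -0.703]
wrist_force: [-1.8, 0.6, 6.7]
opening: -0.003
```

Request:
{"op": "step_arm", "data": {
  "motion": [
    [-0.7,0,0,0,0,0,255],
    [-1.4,0,0,0,0,0,255],
    [-2.1,0,0,0,0,0,255],
    [-2.8,0,0,0,0,0,255],
    [-3.5,0,0,0,0,0,255],
    [-4.2,0,0,0,0,0,255],
    [-4.9,0,0,0,0,0,255],
    [-5.6,0,0,0,0,0,255],
    [-6.3,0,0,0,0,0,255],
    [-7,0,0,0,0,0,255]
  ]
}}

```text
time_s: 22.35
eef_pos: [0.4368, 0.0373, 0.0894]
eef_rot: [-0.069, -0.703, -0.069, 0.704]
wrist_force: [0.3, -0.0, -0.1]
opening: 0.004
```

Contact has ended with the lid shut. I retreat upward and check.

Request:
{"op": "step_arm", "data": {
  "motion": [
    [-5,0,0,0,0,0,255],
    [-20,0,0,0,0,0,255],
    [-50,0,0,0,0,0,255],
    [-90,0,0,0,0,0,255],
    [-120,0,0,0,0,0,255],
    [-120,0,0,0,0,0,255],
    [-120,0,0,0,0,0,255],
    [-120,0,0,0,0,0,255]
  ]
}}

```text
time_s: 23.35
eef_pos: [0.4366, 0.0375, 0.2087]
eef_rot: [-0.069, -0.703, -0.069, 0.705]
wrist_force: [0.4, -0.3, -0.7]
opening: -0.001
```

```bash
python3 - <<'E'
from h import *
p,w=pts("scene"); cv2.imwrite("pics/s7.png",p[100:300,150:400,::-1].repeat(2,0).repeat(2,1))
p,w=pts("top"); z=w[110:205,180:262,2]; v=cv2.cvtColor(p,cv2.COLOR_RGB2HSV)[110:205,180:262,2]
print(np.percentile(z[(z>.165)&(v<60)],[2,50,98]))
E
```

```text
[0.18759017 0.1931777  0.5406547 ]
```

View pics/s7.png

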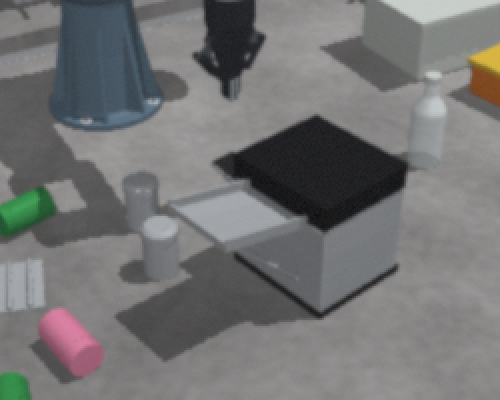

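The lid is shut, the tray is empty, the arm is clear, and the shakers and bottle stand where they were.

```bash
python3 -c "
from bench import ctrl
print(ctrl.hand_in())"
```

```text
the job is handed in; nothing more can be done
None
```

The tin is in the bin with the lid shut, and I handed the job in at about 23.5 s of the 72 s allowed. The interface gave no verdict.

- **Tin on the tray:** I laid it on the feed tray and let go. It rolled down and leaned on the shut lid, with its centre about 108 mm to −y in the bin.
- **Pedal press:** I found the tread by touch at about z = 88 mm and pressed about 27 mm to the stop. I held it there for over a second at 12–13 N. The highest total force I read was about 13.5 N, including side drag. A picture during the hold showed the lid up and the tin inside.
- **Side drag:** The rubber tread dragged the fingers sideways with up to about 6.7 N partway down. I shifted the tool with it to shed that load.
- **Pedal release:** I eased the pedal up at about 8 mm/s, in contact until the force reached zero at the rest height.

In the last checks, the lid's top was back at its starting height (0.193 m), the tray was empty, and the arm was clear of everything. By eye, the shakers and bottle had not moved. I could not see the tin once the lid was shut. No check failed or disagreed.

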